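Slide the counting chamber home in the imager's tray

ROBOT

A 7-joint arm with a two-finger parallel gripper is mounted at the origin on the work surface. World frame = base frame: x ahead of the robot, y to its left, z up, the work surface at z = 0. Lengths are in m, angles in rad, forces in N, time in s.
With the tool pointing down it reaches from about 0.4 to 0.875 m from the base axis. Payload 19.3 kg.
Tool frame: the origin (TCP) lies on the centre line of the jaws, within the pads' length; the fingertips stand 14 mm ahead of it and the grasp point (between the pads) lies 5 mm behind it; x points along the fingers, y is the direction in which the jaws open and shut, and the axes are right-handed (so a half turn about x gives the same grasp; the last joint's range is limited). The gripper opens to 85 mm and grips with 20 to 120 N. Pads are 22 mm wide; open, the fingers measure 114 mm over their backs; the gripper's body (76 mm by 85 mm) begins 54 mm behind the grasp point. The pads swing forward as they close: fully open they stand 13 mm farther back than shut.
Start: joints at [1.074, 0.521, -0.036, 1.599, 0.021, 1.021, -0.113], TCP at [0.259, -0.569, 0.245] pointing down, gripper open.
Joint ranges: [-2.91, 2.91], [-0.3, 2.13], [-1.5, 1.42], [0.17, 2.43], [-1.26, 4.41], [0.16, 1.93], [-2.52, 2.52]. Speed limits (rad/s): [1.89, 1.89, 2.39, 2.39, 3.01, 3.01, 3.01].

INTERFACE

Orientations are given as [roll, pitch, yaw] about the fixed x, y, z axes, in that order (R = Rz(yaw) Ry(pitch) Rx(roll)).
In Python, from workcell import monitor, optics, bot gives the robot as it stands.
- The arm moves only by the tool arm_command, never from a script. Its arguments are lists of equal length, an entry for each row: "delta_pos": the shift along the tool's x, y, z as a fraction of full scale, a list of three; "rotation": the turn, a rotation vector about the tool's x, y, z as a fraction of full scale, a list of three. In form: {"delta_pos": [[dx, dy, dz], ...], "rotation": [[wx, wy, wz], ...]}. A call has 1 to 10 rows; each row shifts and turns the pose as measured when the row begins, along the tool's axes as they then stand; what a row does not reach is not made up. Full scale, the value 1, is 30 mm for a shift and 6 degrees for a turn. A row lasts 1/10 s, in which the tool goes at most 50 mm and 8.59 degrees, less where a joint would pass 70% of its speed; a pose out of reach is approached as far as the arm can. A call with a number of a shift or a turn outside -1 to 1 is refused whole. A call with a gripper value outside its range is refused whole. "gripper" is the closure, from -1 (fully open) to 1 (shut), so that 0 is half open, set as the call begins (left out, the last holds). The fingers move at their own pace and stop on an object; "grip_force" is the grip in N (left out, the last holds). Time passes only in rows, so rows that do not move let the fingers close. It gives the time, the measured TCP pose, the force and the opening at its end, in the units of the state.
- monitor.observe(): the state, without advancing time (a new reading comes with each control period).
- optics.grab_frame(name): name is "side" or "top" or "wrist"; returns the picture (420x560x3 uint8, red, green, blue); there is no depth.
- optics.camera_params(name): a dict with "fx", "fy", "cx", "cy" (pixels), "origin" and "rotation" of the camera in the world. Camera axes: x right, y down, z forward; pixel columns grow to the right and rows downward; lengths in m; the calibration is good to about 2 mm. A picture is of the moment at which its call begins: read the wrist's pose just before it. camera_params takes no time and is no camera call; for the wrist camera it gives the pose at the moment of the call.
- bot.job_done(): hands the job in, once; it reports no verdict.
The state is a dict: "clock": time; "qpos": joint angles; "qd": joint speeds; "joint_efforts": joint torques, N m; "position": TCP position; "tool_rot": TCP orientation; "force": force on the tool from outside, world axes, zero at the start; "moment": the same for the moment, N m; "grip_width": finger opening in m.
Only numpy, scipy, OpenCV 4.12 (cv2) and the standard library are available. Lean on these libraries where they do the work, as an engineer would, in place of code of your own. Each camera call takes 0.05 s, during which the arm holds its last target. There are 200 camera calls.

TASK

With your fingertips, pin the glass counting chamber flat against the long rail of the slide imager's open tray and slide it along that rail into the corner pocket, until it is fully home against the end stop, then take your hand away. It is glass: press lightly, and do not pick it up; it stays flat on the tray all the way. Leave the bottles, the tube rack and the seedling pot where they stand.

Things in the scene. Friction and masses are not known exactly. Their poses are not given: they have to be found in the camera images.
- chamber_top (a point): Centre of the top face of the glass counting chamber: a loose pale blue-green glass slab, 76 mm long (x), 35 mm wide (y), 5 mm thick, about 33 g, with whitish frosted ends and dark H-shaped grooves round two silvered grid fields. z is up. Either way round is the same. It starts lying flat on the tray's deck, clear of the rail and outside the pocket.
- chamber: The same chamber, origin at the centre of its underside (5 mm below the top face), same axes. It slides easily on the deck and rail (friction about 0.25); fingertips grip its top face better, so a light press of a few newtons from above is enough to drag it.
- imager: Slide imager, fixed; origin on the bench. x along the rail, y across the tray towards the white housing, z up. Tray: flat black deck, top at z = 60 mm, x -100 to 100, y -65 to 105 mm; drawer front 6 mm above the deck at y = -65, end rims 5 mm high at x = +96 and (for y below -10) x = -96. Housing 260 mm wide, 120 mm high, from y = 107 mm on.
- pocket_home (a point): Where the centre of the chamber's top face is when the chamber is fully home in the corner pocket, long side along the rail. Axes as the imager's: x along the rail (home lies at its -x end), y towards the rail, z up. 5 mm above the deck.
- rail_end (a point): Open (+x) end of the long aluminium rail, on its face at deck level. The rail runs from here 186 mm towards -x, past the pocket; it is 6 mm high, 8 mm wide. The chamber's long side lies against this face.
- stop_face (a point): Middle of the face of the end stop, at deck level; the stop is an aluminium bar across the rail's -x end, 6 mm high. The chamber's short end rests against it when home.
- lip_mouth (a point): On the face of the guide lip opposite the rail, where its straight part (46 mm long, from the end stop) ends, at deck level. 36.5 mm from the rail face, so the chamber enters the pocket only along the rail, from +x, with 1.5 mm play. Lip 5 mm high, 8 mm wide; from here its mouth flares outwards over a further 16 mm.
- dropper: Small amber dropper bottle with black collar and rubber bulb, 25 mm across, 76 mm tall, loose on the bench beside the tray; origin at the centre of its underside.
- tube_rack: White rack of capped microtubes, 110 x 66 mm, 39 mm high, loose on the bench beside the tray; origin at the centre of its underside.
- seedling_pot: Black square pot of green seedlings, 70 mm square, pot 61 mm high with leaves and a label above to about 100 mm, loose on the bench beyond the tray's end; origin at the centre of its underside.
- reagent_bottle: Clear glass bottle with a blue cap, 56 mm across, 105 mm tall, loose on the bench beside the tray; origin at the centre of its underside.
Not all that is in view belongs to the job. Of the things that look like the chamber, the largest one is meant.

How it is judged:
By the outcome, as a careful person would: the job done as asked, in the order asked, and still so for the second after the job is handed in, with the robot touching nothing.
It also fails if it takes over 48 s, if anything falls off the work surface, if the arm or the gripper's body presses on something with over 40 N, if the wrist force passes 120 N, or if a joint passes its speed limit or range.

## Working session

There is one attempt and no reset: what is moved stays moved. The work goes in short steps, Python scripts to look and compute and a tool call to move; the robot and the scene stay as the last step left them, time stands still between calls to the robot, and variables do not carry over. Pictures are saved under pics/ and viewed, about 8 in all and at most 12, crops included, and the job is handed in when it is done.

Besides the shell and the picture viewer there is one more tool, called after ">>>" by a JSON object that holds its "method" and its "body", one argument or row to a line. arm_command: Moves the arm, as the interface text tells. Its arguments: {"type":"object","properties":{"delta_pos":{"type":"array","items":{"type":"array","items":{"type":"number"}}},"rotation":{"type":"array","items":{"type":"array","items":{"type":"number"}}},"gripper":{"type":"number"},"grip_force":{"type":"number"}},"required":["delta_pos","rotation"]}

```bash
mkdir -p pics; ls
python3 - <<'E'
from workcell import monitor, optics, bot
import cv2, numpy as np
s=monitor.observe(); print({k:np.round(v,3).tolist() for k,v in s.items()})
for n in("top","side"):
    f=optics.grab_frame(n); cv2.imwrite(f"pics/{n}0.png",f[:,:,::-1]); p=optics.camera_params(n); print(n,{k:np.round(v,4).tolist() for k,v in p.items()})
E
```

```text
pics
{'clock': 0.0, 'qpos': [1.074, 0.522, -0.036, 1.6, 0.021, 1.021, -0.113], 'qd': [0.0, 0.0, 0.0, 0.001, 0.001, -0.001, -0.001], 'joint_efforts': [0.001, -92.71, 1.98, -36.993, 0.018, 0.008, -0.0], 'position': [0.259, -0.569, 0.245], 'tool_rot': [-1.504, 1.57, 2.064], 'force': [-0.682, 0.346, 0.478], 'moment': [-0.04, 0.036, -0.027], 'grip_width': 0.085}
top {'fx': 424.5608, 'fy': 424.5608, 'cx': 282.1513, 'cy': 199.528, 'origin': [0.5249, -0.1156, 0.7079], 'rotation': [-3.0958, -0.0303, -1.5706]}
side {'fx': 504.9057, 'fy': 504.9057, 'cx': 296.6782, 'cy': 211.9924, 'origin': [0.5006, -0.7372, 0.7871], 'rotation': [-2.4251, -0.002, -0.0578]}
```

View pics/top0.png

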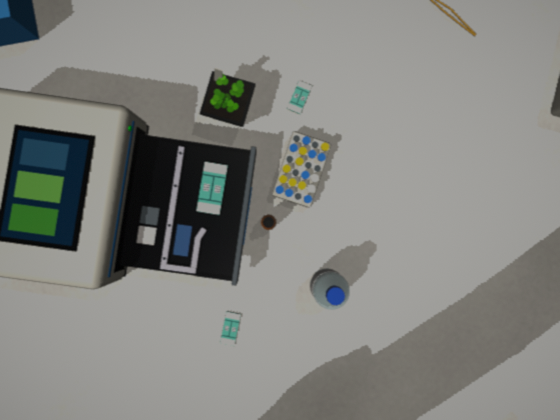

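View pics/side0.png

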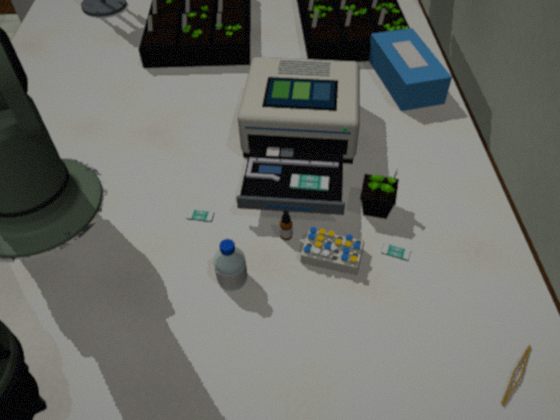

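Top view: things that could be taken for the chamber are the slab on the deck at (212,188), which is the largest, and the small look-alikes on the bench at (300,97) and (231,327). I choose (212,188). The rail runs from (181,148) to (165,270), with the pocket and lip near (190,245). Next is a close crop with measurements.

```bash
cat > h.py <<'E'
import numpy as np, cv2
from scipy.spatial.transform import Rotation as R
from workcell import monitor, optics
def rot(p):
    r=np.array(p["rotation"]); return r if r.shape==(3,3) else R.from_euler("xyz",r).as_matrix()
def ray(p,uv,z):
    uv=np.atleast_2d(np.array(uv,float)); d=np.c_[(uv[:,0]-p["cx"])/p["fx"],(uv[:,1]-p["cy"])/p["fy"],np.ones(len(uv))]@rot(p).T
    o=np.array(p["origin"]); return o+d*((z-o[2])/d[:,2])[:,None]
def proj(p,X):
    c=(np.atleast_2d(X)-np.array(p["origin"]))@rot(p); return np.c_[p["fx"]*c[:,0]/c[:,2]+p["cx"],p["fy"]*c[:,1]/c[:,2]+p["cy"]]
E
python3 - <<'E'
from h import *
f=cv2.imread("pics/top0.png"); p=optics.camera_params("top")
x0,y0=115,125
cv2.imwrite("pics/crop.png",cv2.resize(f[y0:y0+165,x0:x0+160],None,fx=3.6,fy=3.6,interpolation=cv2.INTER_CUBIC))
hsv=cv2.cvtColor(f,cv2.COLOR_BGR2HSV)
# teal core and pale ends of chamber
m=((f.min(2)>70)).astype(np.uint8); m[:, :190]=0;m[:,235:]=0;m[:150]=0;m[222:]=0
c=max(cv2.findContours(m,0,2)[0],key=cv2.contourArea); print(cv2.contourArea(c),cv2.minAreaRect(c))
t=cv2.inRange(hsv,(75,80,60),(100,255,255)); t[:, :190]=0;t[:,235:]=0;t[:150]=0;t[222:]=0
c=cv2.findNonZero(t|m*255); r=cv2.minAreaRect(c); b=cv2.boxPoints(r); W=ray(p,b,.065); print(r,W.round(4).tolist(),W.mean(0), np.linalg.norm(W-np.roll(W,1,0),axis=1))
E
```

```text
248.0 ((208.270263671875, 206.87838745117188), (23.837854385375977, 11.836727142333984), 9.462322235107422)
((211.52703857421875, 187.83782958984375), (24.3310489654541, 50.47048568725586), 9.462322235107422) [[0.5373, -0.0044, 0.065], [0.6127, -0.0162, 0.065], [0.6067, -0.0525, 0.065], [0.5313, -0.0405, 0.065]] [ 0.57200835 -0.02838786  0.065     ] [0.03652404 0.07630504 0.0367412  0.07640104]
```

View pics/crop.png

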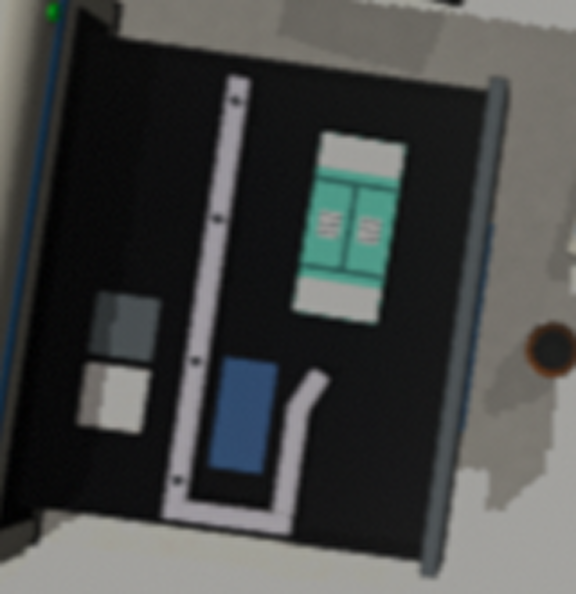

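The crop confirms it: a teal slab with frosted ends and silvered grid fields, the only large one, on the deck. The rail lies to its left in the crop, the blue patch is the pocket floor, and the flared lip opens at crop (320,375). Next I measure the rail, stop and lip.

```bash
cat >> h.py <<'E'
def go(s,target,Rt):
    """remaining move in tool axes: mm and deg"""
    Rc=R.from_euler("xyz",s["tool_rot"]); d=Rc.inv().apply(np.array(target)-s["position"]); w=(Rc.inv()*Rt).as_rotvec()
    return d*1000, np.degrees(w)
E
python3 - <<'E'
from h import *
f=cv2.imread("pics/top0.png"); p=optics.camera_params("top")
def wp(pts,z): return ray(p,np.array(pts)/3.6+[115-.36,125-.36],z)
g=f.min(2).astype(float)
# rail edges per row, top face z=.066
L=[];Rr=[]
for v in range(152,262):
    uc=(239-(v-125)*3.6*0)/3.6
    uc=115+(240-((v-125)*3.6-78)*(62/420.))/3.6
    r=g[v,int(uc)-9:int(uc)+10]; k=int(uc)-9
    pk=int(np.argmax(np.convolve(r,np.ones(3)/3,'same'))); th=(r.max()+20)/2
    i=pk
    while i<18 and r[i]>th:i+=1
    j=pk
    while j>0 and r[j]>th:j-=1
    Rr.append((k+i-1+(r[i-1]-th)/(r[i-1]-r[i]+1e-6),v)); L.append((k+j+(th-r[j])/(r[j+1]-r[j]+1e-6),v))
for nm,E in(("face",Rr),("back",L)):
    W=ray(p,E,.066)[:,:2]; q=np.polyfit(W[:,0],W[:,1],1)
    for _ in range(3):
        e=np.abs(np.polyval(q,W[:,0])-W[:,1]); q=np.polyfit(W[e<2*np.median(e)+1e-4,0],W[e<2*np.median(e)+1e-4,1],1)
    print(nm,q,"yaw",np.degrees(np.arctan(q[0])),np.median(e)); 
    if nm=="face": qf=q
a=np.arctan(qf[0]); X=np.array([np.cos(a),np.sin(a)]);Y=np.array([-X[1],X[0]]);o=np.array([.55,np.polyval(qf,.55)])
for n,pt,z in [("rail end corner",(250,78),.066),("stop inner at rail",(189,500),.066),("stop inner at lip",(273,514),.066),("lip mouth inner",(289,404),.065),("flare tip in",(315,370),.065),("drawer front top",(488,80),.066),("stop outer",(162,517),.066),("chamber c",((211.527-114.64)*3.6,(187.838-124.64)*3.6),.065)]:
    w=wp([pt],z)[0,:2]; print(n,w.round(4),"along",((w-o)@X).round(4),"across",((w-o)@Y).round(4))
s=monitor.observe(); print(R.from_euler("xyz",s["tool_rot"]).as_matrix().round(3).tolist())
E
```

```text
face [-0.13922153  0.10180807] yaw -7.925860086914132 6.535394767943209e-05
back [-0.1389337   0.11059956] yaw -7.909681332414086 8.928968079577326e-05
rail end corner [0.6347 0.0133] along 0.0855 across -0.0001
stop inner at rail [0.4585 0.0365] along -0.0922 across -0.0014
stop inner at lip [0.4526 0.0019] along -0.0932 across -0.0366
lip mouth inner [ 0.4981 -0.0041] along -0.0474 across -0.0362
flare tip in [ 0.5122 -0.0148] along -0.0319 across -0.0448
drawer front top [ 0.6344 -0.0865] along 0.099 across -0.099
stop outer [0.4515 0.0475] along -0.1006 across 0.0085
chamber c [ 0.5719 -0.0284] along 0.0291 across -0.0501
[[-0.001, 0.414, -0.91], [0.001, -0.91, -0.414], [-1.0, -0.001, 0.0]]
```

Imager frame: yaw is -7.93°, with the rail face through (0.55, 0.0252). The chamber centre is 29 mm along and 50 mm off the face. Home is at -54.5 mm along and -17.5 mm across. First I turn the tool so the jaws lie along the rail, then travel over at height.

>>> {"method": "arm_command", "body": {
  "delta_pos": [
    [0,0,0],
    [0,0,0],
    [0,0,0],
    [0,0,0],
    [0,0,0],
    [0,0,0],
    [0,0,0],
    [0,0,0],
    [0,0,0],
    [0,0,0]
  ],
  "rotation": [
    [-0.96,0,0],
    [-0.96,0,0],
    [-0.96,0,0],
    [-0.96,0,0],
    [-0.96,0,0],
    [-0.96,0,0],
    [-0.96,0,0],
    [-0.96,0,0],
    [-0.96,0,0],
    [-0.96,0,0]
  ],
  "gripper": 0.5,
  "grip_force": 20
}}

```text
clock: 1.1
position: [0.2579, -0.5669, 0.2413]
tool_rot: [-2.511, 1.563, 2.102]
force: [-0.3, -0.6, 0.2]
grip_width: 0.021
```

>>> {"method": "arm_command", "body": {
  "delta_pos": [
    [0,0.4,-0.98],
    [0,0.4,-0.98],
    [0,0.4,-0.98],
    [0,0.4,-0.98],
    [0,0.4,-0.98],
    [0,0.4,-0.98],
    [0,0.4,-0.98],
    [0,0.4,-0.98],
    [0,0.4,-0.98],
    [0,0.4,-0.98]
  ],
  "rotation": [
    [0,0,0],
    [0,0,0],
    [0,0,0],
    [0,0,0],
    [0,0,0],
    [0,0,0],
    [0,0,0],
    [0,0,0],
    [0,0,0],
    [0,0,0]
  ]
}}

```text
clock: 2.1
position: [0.4064, -0.2782, 0.2396]
tool_rot: [-2.354, 1.558, 2.255]
force: [0.6, 0.5, 0.3]
grip_width: 0.0216
```

```bash
cat > st.py <<'E'
from h import *
import sys
a=np.radians(-7.93); X=np.array([np.cos(a),np.sin(a),0]);Y=np.array([-X[1],X[0],0]);O=np.array([.55,.02523,0])
Rt=R.from_matrix(np.c_[[0,0,-1],X,np.cross([0,0,-1],X)])
if __name__=="__main__":
    s=monitor.observe(); t=[float(v)/1000 for v in sys.argv[1:4]]
    d,w=go(s,O+X*t[0]+Y*t[1]+[0,0,t[2]],Rt); P=s["position"]-O
    print("t",s["clock"],"along/across/z mm",(np.array([P@X,P@Y,P[2]])*1000).round(2),"go mm",d.round(2),"deg",w.round(2),"F along/across/z",np.round([s["force"]@X,s["force"]@Y,s["force"][2]],2),"q7",s["qpos"][6])
E
python3 st.py 29 -50 200
```

```text
t 2.1 along/across/z mm [-100.34 -320.3   239.61] go mm [  40.73  139.16 -265.2 ] deg [ 2.02 -0.5   0.52] F along/across/z [0.52 0.58 0.32] q7 0.22044119051260944
```

>>> {"method": "arm_command", "body": {
  "delta_pos": [
    [0.13,0.46,-0.9],
    [0.13,0.46,-0.9],
    [0.13,0.46,-0.9],
    [0.13,0.46,-0.9],
    [0.13,0.46,-0.9],
    [0.13,0.46,-0.9],
    [0.13,0.46,-0.9],
    [0.13,0.46,-0.9],
    [0.13,0.46,-0.9],
    [0,0,0]
  ],
  "rotation": [
    [0.04,-0.01,0.01],
    [0.04,-0.01,0.01],
    [0.04,-0.01,0.01],
    [0.04,-0.01,0.01],
    [0.04,-0.01,0.01],
    [0.04,-0.01,0.01],
    [0.04,-0.01,0.01],
    [0.04,-0.01,0.01],
    [0.04,-0.01,0.01],
    [0,0,0]
  ]
}}

```text
clock: 3.1
position: [0.5638, -0.0374, 0.202]
tool_rot: [-1.663, 1.569, 2.911]
force: [-0.4, -0.6, 0.1]
grip_width: 0.0214
```

```bash
python3 st.py 29 -50 110
```

```text
t 3.1 along/across/z mm [ 22.3  -60.09 201.98] go mm [ 91.97   6.88 -10.07] deg [-0.01 -0.01  0.11] F along/across/z [-0.34 -0.69  0.12] q7 -0.4085222487509299
```

>>> {"method": "arm_command", "body": {
  "delta_pos": [
    [0.8,0.06,-0.08],
    [0.8,0.06,-0.08],
    [0.8,0.06,-0.08],
    [0.6,0.04,-0.08],
    [0.1,0,-0.02],
    [0,0,0]
  ],
  "rotation": [
    [0,0,0],
    [0,0,0],
    [0,0,0],
    [0,0,0],
    [0,0,0],
    [0,0,0]
  ]
}}

```text
clock: 3.7
position: [0.5707, -0.0294, 0.1055]
tool_rot: [-1.314, 1.567, -3.023]
force: [0.3, 0.2, 1.4]
grip_width: 0.0211
```

```bash
python3 st.py 29 -50 85; python3 -c "
from h import *
cv2.imwrite('pics/w1.png',optics.grab_frame('wrist')[:,:,::-1])"
```

```text
t 3.7 along/across/z mm [ 28.   -51.27 105.51] go mm [20.5   1.07 -1.29] deg [0.02 0.05 0.2 ] F along/across/z [0.23 0.24 1.43] q7 -0.4888278443244733
```

View pics/w1.png

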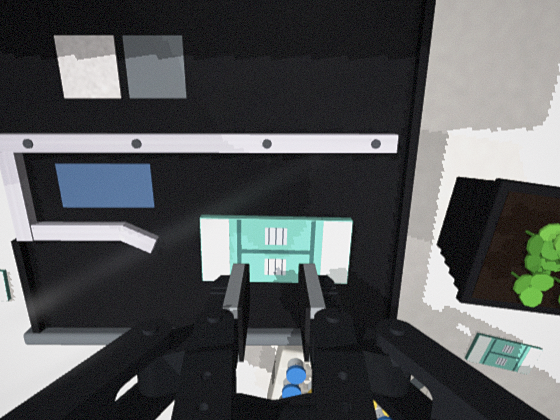

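The wrist view shows the fingertips at (237,275) and (312,275), centred over the chamber, which spans u 200–352 with its far edge at v≈217. The rail's lower edge is at v≈153 and the stop face at u≈22–33. I check these by rays, and then descend.

Run:
```python
from st import *
p=optics.camera_params("wrist")
for n,uv,z in [("ch far L",(201,216),.065),("ch far R",(352,218),.065),("ch near L",(201,282),.065),("rail face R",(397,153),.066),("rail face L",(30,153),.066),("stop face",(20,155),.066),("stop face lip",(33,225),.065),("lip mouth",(122,224),.065)]:
    w=ray(p,uv,z)[0]-O; print(n,(w@X*1000).round(1),(w@Y*1000).round(1))
```

```text
ch far L -8.1 -30.9
ch far R 66.6 -31.9
ch near L -10.4 -67.6
rail face R 85.1 0.4
rail face L -85.7 0.4
stop face -90.6 -0.6
stop face lip -92.4 -35.7
lip mouth -47.8 -35.2
```

>>> {"method": "arm_command", "body": {
  "delta_pos": [
    [0.4,0.02,-0.03],
    [0.3,0.02,-0.02],
    [0.06,0,0],
    [0,0,0]
  ],
  "rotation": [
    [0,0,0.02],
    [0,0,0],
    [0,0,0],
    [0,0,0]
  ]
}}

```text
clock: 4.15
position: [0.5731, -0.029, 0.0832]
tool_rot: [1.13, 1.568, -0.58]
force: [-0.9, -0.8, 0.8]
grip_width: 0.0215
```

```bash
python3 st.py 29 -50 79
```

```text
t 4.15 along/across/z mm [ 30.32 -50.52  83.24] go mm [ 4.23 -1.33 -0.52] deg [-0.05  0.06 -0.12] F along/across/z [-0.76 -0.92  0.79] q7 -0.5088028061556673
```

>>> {"method": "arm_command", "body": {
  "delta_pos": [
    [0.03,-0.02,0],
    [0.03,0,0],
    [0.03,0,0],
    [0.02,0,0]
  ],
  "rotation": [
    [0,0,0],
    [0,0,0],
    [0,0,0],
    [0,0,0]
  ]
}}

```text
clock: 4.55
position: [0.5728, -0.0289, 0.0804]
tool_rot: [1.278, 1.568, -0.432]
force: [0.0, 0.4, -0.2]
grip_width: 0.0214
```

```bash
python3 st.py 29 -50 79
```

```text
t 4.55 along/across/z mm [ 30.03 -50.49  80.41] go mm [ 1.4  -1.03 -0.49] deg [-0.05  0.05 -0.18] F along/across/z [-0.05  0.41 -0.2 ] q7 -0.5117279351513606
```

>>> {"method": "arm_command", "body": {
  "delta_pos": [
    [0.03,0,0],
    [0.02,0,0],
    [0.02,0,0]
  ],
  "rotation": [
    [0,0,0],
    [0,0,0],
    [0,0,0]
  ]
}}

```text
clock: 4.85
position: [0.5729, -0.0289, 0.0791]
tool_rot: [1.23, 1.567, -0.48]
force: [-7.2, -0.2, 21.3]
grip_width: 0.0213
```

```bash
python3 st.py 29 -50 79
```

```text
t 4.85 along/across/z mm [ 30.18 -50.49  79.11] go mm [ 0.1  -1.18 -0.49] deg [-0.06  0.07 -0.21] F along/across/z [-7.11 -1.15 21.32] q7 -0.5132909117690456
```

Contact came at TCP z≈79.2, but the press is firmer than I want. I ease off.

>>> {"method": "arm_command", "body": {
  "delta_pos": [
    [0,0,0]
  ],
  "rotation": [
    [0,0,0]
  ]
}}

```text
clock: 4.95
position: [0.573, -0.0289, 0.0794]
tool_rot: [1.244, 1.567, -0.467]
force: [0.8, -0.3, 1.2]
grip_width: 0.0211
```

```bash
python3 st.py 29 -50 79
```

```text
t 4.95 along/across/z mm [ 30.23 -50.42  79.38] go mm [ 0.38 -1.23 -0.42] deg [-0.06  0.08 -0.22] F along/across/z [ 0.86 -0.15  1.18] q7 -0.5132816006976629
```

>>> {"method": "arm_command", "body": {
  "delta_pos": [
    [0.006,0,0],
    [0.006,0,0],
    [0.006,0,-0.05]
  ],
  "rotation": [
    [0,0,0],
    [0,0,0],
    [0,0,0]
  ]
}}

```text
clock: 5.25
position: [0.5734, -0.0279, 0.0792]
tool_rot: [1.205, 1.566, -0.506]
force: [-0.7, -1.5, 6.5]
grip_width: 0.0215
```

```bash
python3 st.py 29 -50 79
```

```text
t 5.25 along/across/z mm [ 30.53 -49.34  79.21] go mm [ 0.2  -1.53  0.66] deg [-0.09  0.1  -0.26] F along/across/z [-0.47 -1.59  6.53] q7 -0.5161389198511221
```

A press of 6.5 N with 1.6 N of drag matches the chamber sliding with the fingertips. I drag it towards the rail.

>>> {"method": "arm_command", "body": {
  "delta_pos": [
    [0.006,0,-0.08],
    [0.006,0,-0.1],
    [0.006,0,-0.1],
    [0.006,0,-0.1],
    [0.006,0,-0.05]
  ],
  "rotation": [
    [0,0,-0.01],
    [0,0,-0.01],
    [0,0,-0.01],
    [0,0,-0.01],
    [0,0,0]
  ]
}}

```text
clock: 5.75
position: [0.5764, -0.016, 0.0792]
tool_rot: [0.697, 1.567, -1.015]
force: [-1.3, -1.0, 6.1]
grip_width: 0.0209
```

```bash
python3 st.py 29 -17.5 79; python3 -c "
from h import *
cv2.imwrite('pics/w2.png',optics.grab_frame('wrist')[:,:,::-1])"
```

```text
t 5.75 along/across/z mm [ 31.83 -37.24  79.2 ] go mm [  0.14  -2.88 -19.73] deg [-0.16  0.17 -0.14] F along/across/z [-1.2  -1.18  6.06] q7 -0.5356668679676261
```

View pics/w2.png

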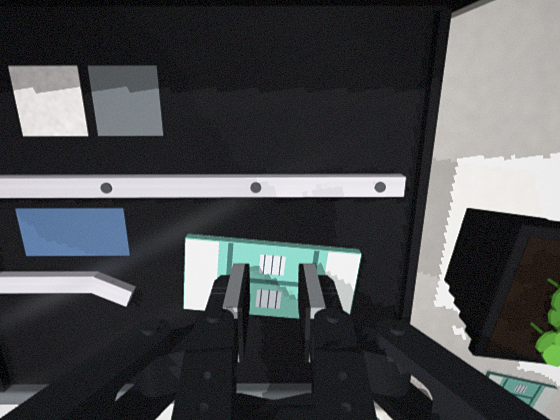

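The chamber has yawed: its far edge runs from (187,235) to (360,251), about 4–5°, with the left end leading, so the left fingertip carries more of the load. I tilt slightly to load the right one and keep dragging. The rail will square it up.

>>> {"method": "arm_command", "body": {
  "delta_pos": [
    [0.006,-0.02,-0.08],
    [0.006,-0.01,-0.1],
    [0.006,-0.01,-0.1],
    [0.006,-0.01,-0.1],
    [0.006,0,-0.03]
  ],
  "rotation": [
    [-0.01,0.01,-0.03],
    [-0.01,0.01,-0.03],
    [-0.01,0.01,-0.03],
    [0,0,-0.01],
    [0,0,0]
  ]
}}

```text
clock: 6.3
position: [0.578, -0.0039, 0.0792]
tool_rot: [-1.506, 1.565, 3.068]
force: [-0.7, -1.0, 6.4]
grip_width: 0.0216
```

```bash
python3 st.py 29 -17.5 79; python3 -c "
from h import *
s=monitor.observe();print(s['moment'])
cv2.imwrite('pics/w3.png',optics.grab_frame('wrist')[:,:,::-1])"
```

```text
t 6.3 along/across/z mm [ 31.74 -25.03  79.24] go mm [ 0.25 -2.74 -7.53] deg [-0.03  0.02  0.32] F along/across/z [-0.54 -1.06  6.38] q7 -0.5456146268737392
[-0.32995817  0.12544455  0.02689971]
```

View pics/w3.png

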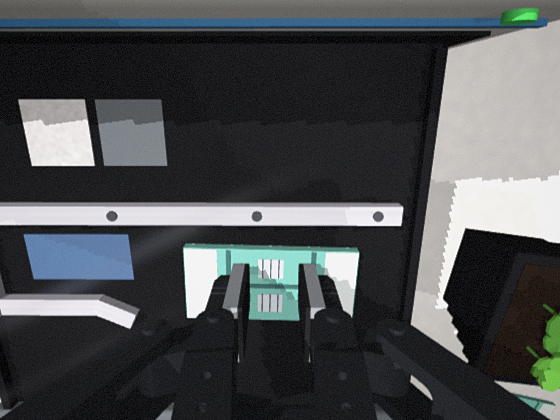

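The tilt worked: the far edge is now nearly square, from (185,243) to (358,248), and the rail face is at v≈226. I measure the gap and continue.

```bash
cat > wc.py <<'E'
from st import *
def pts(L):
    p=optics.camera_params("wrist")
    for n,uv,z in L:
        w=ray(p,uv,z)[0]-O; print(n,(w@X*1000).round(1),(w@Y*1000).round(1))
E
python3 -c "
from wc import *
pts([('farL',(185,243),.065),('farR',(358,248),.065),('nearL',(188,317),.065),('railfaceL',(5,227),.066),('railfaceR',(402,226),.066)])"
```

```text
farL -6.4 -7.7
farR 67.7 -9.9
nearL -7.8 -44.4
railfaceL -81.3 -0.1
railfaceR 85.0 0.6
```

>>> {"method": "arm_command", "body": {
  "delta_pos": [
    [0.006,0,-0.07],
    [0.006,0,-0.08],
    [0.006,0,-0.06],
    [0.006,0,-0.03]
  ],
  "rotation": [
    [0,0,-0.01],
    [0,0,0],
    [0,0,0],
    [0,0,0]
  ]
}}

```text
clock: 6.75
position: [0.5799, 0.0029, 0.0792]
tool_rot: [-1.403, 1.566, -3.113]
force: [-0.9, -1.9, 5.7]
grip_width: 0.0214
```

```bash
python3 st.py 29 -17.5 79
```

```text
t 6.75 along/across/z mm [ 32.73 -17.94  79.22] go mm [ 0.24 -3.73 -0.44] deg [-0.06  0.05  0.29] F along/across/z [-0.59 -2.02  5.74] q7 -0.5572147777210732
```

>>> {"method": "arm_command", "body": {
  "delta_pos": [
    [0.006,-0.01,-0.05],
    [0.006,-0.01,-0.05],
    [0.006,0,-0.03]
  ],
  "rotation": [
    [0,0,0],
    [0,0,0],
    [0,0,0]
  ]
}}

```text
clock: 7.05
position: [0.5806, 0.0067, 0.0792]
tool_rot: [-1.253, 1.567, -2.964]
force: [-0.5, -1.8, 5.5]
grip_width: 0.0216
```

```bash
python3 st.py 29 -17.5 79
```

```text
t 7.05 along/across/z mm [ 32.84 -14.16  79.18] go mm [ 0.19 -3.84  3.35] deg [-0.09  0.07  0.21] F along/across/z [-0.23 -1.89  5.49] q7 -0.564518062786633
```

```bash
python3 -c "
from h import *
cv2.imwrite('pics/w4.png',optics.grab_frame('wrist')[150:350,:430,::-1].repeat(1,0))"
```

```text
(no output)
```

View pics/w4.png

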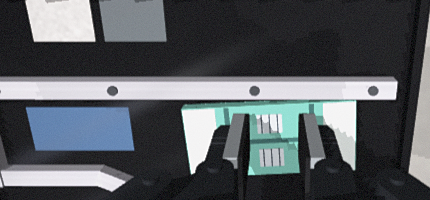

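Crop (v offset 150): the far edge is at 249 on the right, touching the rail face at about 249, and at 255 on the left, about 2.5 mm off. The fingertips have also crept towards the rail relative to the glass. I lift, re-centre about 2 mm to the left with less tilt, and press again.

>>> {"method": "arm_command", "body": {
  "delta_pos": [
    [-0.1,0,0],
    [-0.05,-0.06,0.1],
    [0,-0.06,0.1],
    [0,-0.04,0.05],
    [0,0,0]
  ],
  "rotation": [
    [0,0,0],
    [-0.01,0.01,0.02],
    [0,0,0],
    [0,0,0],
    [0,0,0]
  ]
}}

```text
clock: 7.6
position: [0.5739, -0.0005, 0.0837]
tool_rot: [-1.597, 1.569, 2.977]
force: [0.9, 0.4, 0.7]
grip_width: 0.0213
```

```bash
python3 st.py 28 -21 79.6
```

```text
t 7.6 along/across/z mm [ 27.26 -22.2   83.68] go mm [ 4.08  0.75 -1.2 ] deg [-0.01 -0.    0.13] F along/across/z [0.82 0.51 0.73] q7 -0.5522880810696975
```

>>> {"method": "arm_command", "body": {
  "delta_pos": [
    [0.08,0.02,0],
    [0.04,0,0],
    [0.015,0,0],
    [0.006,0,0],
    [0.006,0,-0.03],
    [0.006,0,-0.05]
  ],
  "rotation": [
    [0,0,0],
    [0,0,0],
    [0,0,0],
    [0,0,0],
    [0,0,0],
    [0,0,0]
  ]
}}

```text
clock: 8.2
position: [0.5753, 0.0013, 0.0792]
tool_rot: [-1.188, 1.569, -2.898]
force: [-1.3, -2.1, 4.0]
grip_width: 0.0215
```

```bash
python3 st.py 28 -21 79.6
```

```text
t 8.2 along/across/z mm [ 28.4  -20.2   79.18] go mm [-0.42 -0.4   0.8 ] deg [-0.04  0.04  0.09] F along/across/z [-1.03 -2.22  3.96] q7 -0.5591548069752383
```

>>> {"method": "arm_command", "body": {
  "delta_pos": [
    [0.006,0,-0.05],
    [0.006,-0.02,-0.04],
    [0.006,-0.06,-0.02],
    [0.006,-0.1,-0.01],
    [0.006,-0.1,-0.01],
    [0.006,-0.06,-0.01]
  ],
  "rotation": [
    [0,0,0.01],
    [0,0,0],
    [0,0,0],
    [0,0,0],
    [0,0,0],
    [0,0,0]
  ]
}}

```text
clock: 8.8
position: [0.5673, 0.0068, 0.0792]
tool_rot: [1.393, 1.567, -0.317]
force: [0.8, -2.8, 4.9]
grip_width: 0.0212
```

```bash
python3 st.py -54.5 -18 79.6; python3 -c "
from h import *
cv2.imwrite('pics/w5.png',optics.grab_frame('wrist')[150:350,:430,::-1])"
```

```text
t 8.8 along/across/z mm [ 19.65 -15.87  79.19] go mm [ -0.7  -74.15   2.22] deg [-0.07  0.04 -0.23] F along/across/z [ 1.18 -2.63  4.88] q7 -0.5776844879431471
```

View pics/w5.png

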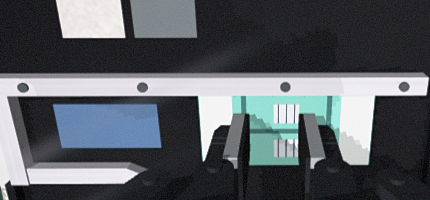

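The chamber now lies flush along the rail (both ends at v≈96 in the crop) and is sliding; its centre is about 5 mm to the +x side of the fingertips. I keep going along the rail with less sideways bias.

>>> {"method": "arm_command", "body": {
  "delta_pos": [
    [0.008,-0.06,0],
    [0.007,-0.1,-0.003],
    [0.007,-0.12,-0.003],
    [0.007,-0.12,-0.003],
    [0.007,-0.12,-0.003],
    [0.007,-0.12,-0.003],
    [0.007,-0.12,-0.003],
    [0.007,-0.1,-0.003],
    [0.007,-0.06,0]
  ],
  "rotation": [
    [0,0,-0.02],
    [0,0,-0.01],
    [0,0,0],
    [0,0,0],
    [0,0,0],
    [0,0,0],
    [0,0,0],
    [0,0,0],
    [0,0,0]
  ]
}}

```text
clock: 9.75
position: [0.5412, 0.0106, 0.0792]
tool_rot: [1.509, 1.562, -0.202]
force: [2.4, -1.8, 4.3]
grip_width: 0.0213
```

```bash
python3 st.py -54.5 -18 79.6; python3 -c "
from h import *
cv2.imwrite('pics/w6.png',optics.grab_frame('wrist')[150:350,:430,::-1])"
```

```text
t 9.75 along/across/z mm [ -6.74 -15.76  79.24] go mm [ -0.76 -47.75   2.34] deg [-0.12  0.03 -0.48] F along/across/z [ 2.62 -1.42  4.31] q7 -0.6057483337285693
```

View pics/w6.png

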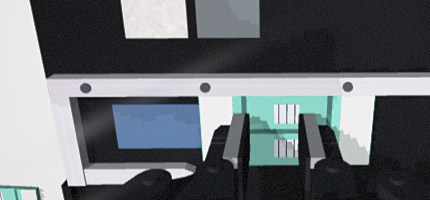

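There's no slip this time: the chamber spans u 200–375 as before, flush with the rail (v≈96), and its leading end is just at the lip's flare. I continue in and correct the tilt drift.

>>> {"method": "arm_command", "body": {
  "delta_pos": [
    [0.007,-0.06,-0.003],
    [0.007,-0.1,-0.003],
    [0.007,-0.12,-0.003],
    [0.007,-0.12,-0.003],
    [0.007,-0.12,-0.003],
    [0.007,-0.06,0]
  ],
  "rotation": [
    [-0.01,0,-0.03],
    [-0.01,0,-0.03],
    [0,0,-0.02],
    [0,0,-0.01],
    [0,0,-0.01],
    [0,0,0]
  ]
}}

```text
clock: 10.4
position: [0.5245, 0.013, 0.0792]
tool_rot: [1.443, 1.569, -0.267]
force: [1.2, -2.0, 5.9]
grip_width: 0.0213
```

```bash
python3 st.py -54.5 -18 79.6
python3 - <<'E'
from wc import *
f=optics.grab_frame('wrist')[:,:,::-1].copy(); cv2.imwrite('pics/w7.png',f)
h=cv2.cvtColor(f,cv2.COLOR_BGR2HSV); t=cv2.inRange(h,(75,80,60),(95,255,255)); t[:240]=0;t[330:]=0;t[:,:150]=0
r=cv2.boundingRect(cv2.findNonZero(t)); print(r)
print(f[262,150:400:5].tolist())
E
```

```text
t 10.4 along/across/z mm [-23.53 -15.58  79.18] go mm [ -0.48 -30.96   2.43] deg [-0.02  0.02 -0.12] F along/across/z [ 1.43 -1.83  5.94] q7 -0.615882137998588
(198, 247, 177, 69)
[[41, 33, 32], [163, 121, 93], [159, 119, 91], [166, 125, 95], [161, 123, 93], [165, 123, 95], [158, 117, 88], [158, 120, 91], [162, 120, 93], [166, 125, 98], [222, 233, 187], [239, 239, 239], [237, 236, 237], [240, 240, 240], [240, 240, 240], [238, 238, 239], [240, 240, 240], [199, 210, 139], [201, 214, 140], [112, 115, 70], [208, 223, 146], [205, 219, 144], [205, 221, 145], [203, 217, 142], [206, 220, 146], [239, 234, 234], [242, 239, 235], [243, 241, 236], [237, 233, 230], [131, 123, 114], [192, 206, 140], [194, 205, 136], [191, 207, 133], [203, 221, 144], [206, 220, 144], [203, 218, 141], [120, 123, 76], [219, 229, 155], [219, 229, 156], [239, 238, 238], [240, 239, 239], [238, 238, 238], [242, 240, 241], [240, 240, 240], [238, 238, 239], [27, 24, 22], [31, 31, 32], [33, 30, 29], [40, 36, 37], [31, 29, 25]]
```

>>> {"method": "arm_command", "body": {
  "delta_pos": [
    [0.007,-0.06,-0.003],
    [0.007,-0.1,-0.003],
    [0.007,-0.12,-0.003],
    [0.007,-0.12,-0.003],
    [0.007,-0.12,-0.003],
    [0.007,-0.12,-0.003],
    [0.007,-0.06,0]
  ],
  "rotation": [
    [0,0,-0.02],
    [0,0,-0.02],
    [0,0,-0.02],
    [0,0,-0.01],
    [0,0,-0.01],
    [0,0,-0.01],
    [0,0,0]
  ]
}}

```text
clock: 11.15
position: [0.5046, 0.0161, 0.0792]
tool_rot: [-1.717, 1.569, 2.856]
force: [2.0, -2.5, 5.1]
grip_width: 0.0216
```

```bash
python3 st.py -54.5 -18 79.6
cat > m.py <<'E'
from wc import *
import sys
f=optics.grab_frame('wrist')[:,:,::-1].copy(); cv2.imwrite(sys.argv[1],f)
m=((f[255:265].astype(int).mean(0).min(1)>100)&(f[255:265].astype(int).mean(0)[:,1]>100)).astype(int)
print("bright runs row260:",[(int(a),int(b)) for a,b in zip(np.where(np.diff(m)==1)[0]+1,np.where(np.diff(m)==-1)[0]) if b-a>4])
w=f[255:265].astype(float).mean(0); d=np.abs(np.diff(w,axis=0)).sum(1); print("edges",[(i,int(d[i])) for i in range(60,420) if d[i]>100])
E
python3 m.py pics/w8.png; python3 -c "
from wc import *
pts([('L',(199,260),.065),('R',(374.5,260),.065)])"
```

```text
t 11.15 along/across/z mm [-43.69 -15.26  79.17] go mm [ -0.4  -10.8    2.75] deg [-0.07 -0.02  0.12] F along/across/z [ 2.29 -2.18  5.09] q7 -0.6331006875703471
bright runs row260: []
edges [(135, 214), (136, 257), (138, 129), (139, 292), (157, 206), (158, 236), (195, 165), (196, 109), (199, 141), (200, 210), (232, 133), (241, 102), (242, 102), (247, 146), (274, 131), (278, 329), (279, 206), (280, 114), (286, 312), (287, 123), (288, 185), (294, 316), (296, 232), (327, 201), (332, 220), (374, 414), (375, 218)]
L -76.4 -5.8
R -0.3 -5.9
```

The chamber is still riding with the fingertips, with its left end at -76.4 mm and about 16 mm left to the stop.

>>> {"method": "arm_command", "body": {
  "delta_pos": [
    [0.007,-0.06,-0.003],
    [0.007,-0.1,-0.003],
    [0.007,-0.1,-0.003],
    [0.007,-0.1,-0.003],
    [0.007,-0.06,0]
  ],
  "rotation": [
    [0,0,0],
    [0,0,-0.01],
    [0,0,-0.01],
    [0,0,-0.01],
    [0,0,0]
  ]
}}

```text
clock: 11.7
position: [0.4928, 0.0181, 0.0792]
tool_rot: [-2.153, 1.569, 2.419]
force: [2.3, -2.0, 4.5]
grip_width: 0.0214
```

```bash
python3 st.py -54.5 -18 79.6; python3 m.py pics/w9.png
```

```text
t 11.7 along/across/z mm [-55.66 -14.96  79.15] go mm [-0.45  1.17  3.03] deg [-0.11 -0.05  0.08] F along/across/z [ 2.58 -1.7   4.5 ] q7 -0.6462323233298971
bright runs row260: []
edges [(162, 383), (163, 192), (166, 304), (167, 246), (185, 310), (186, 141), (189, 103), (199, 134), (200, 424), (201, 135), (233, 123), (242, 164), (247, 160), (278, 100), (279, 279), (280, 377), (287, 320), (288, 352), (295, 360), (296, 295), (328, 146), (333, 192), (342, 101), (374, 172), (375, 385), (376, 129)]
```

>>> {"method": "arm_command", "body": {
  "delta_pos": [
    [0.007,-0.05,0],
    [0.007,-0.06,0],
    [0.007,-0.05,0],
    [0.007,-0.04,0]
  ],
  "rotation": [
    [0,0,0],
    [0,0,-0.01],
    [0,0,-0.01],
    [0,0,0]
  ]
}}

```text
clock: 12.15
position: [0.4874, 0.0189, 0.0791]
tool_rot: [-2.905, 1.569, 1.667]
force: [2.6, -2.8, 6.5]
grip_width: 0.0214
```

```bash
python3 st.py -59.7 -18 79.6; python3 m.py pics/w10.png
```

```text
t 12.15 along/across/z mm [-61.1  -14.93  79.15] go mm [-0.46  1.4   3.07] deg [-0.13 -0.08  0.02] F along/across/z [ 2.99 -2.45  6.48] q7 -0.6524436454889184
bright runs row260: []
edges [(174, 390), (175, 235), (178, 125), (179, 383), (180, 111), (198, 349), (200, 359), (201, 151), (233, 124), (242, 148), (247, 139), (248, 129), (279, 325), (280, 343), (287, 355), (288, 288), (295, 363), (296, 251), (328, 152), (333, 214), (342, 101), (374, 165), (375, 389), (376, 142)]
```

>>> {"method": "arm_command", "body": {
  "delta_pos": [
    [0.007,-0.04,0],
    [0.007,-0.05,0],
    [0.007,-0.05,0],
    [0.007,-0.04,-0.02]
  ],
  "rotation": [
    [0,0,0],
    [0,0,-0.01],
    [0,0,0],
    [0,0,0]
  ]
}}

```text
clock: 12.6
position: [0.483, 0.0207, 0.0791]
tool_rot: [2.501, 1.567, 0.789]
force: [2.1, -2.1, 5.8]
grip_width: 0.0214
```

```bash
python3 st.py -59.7 -18 79.6; python3 m.py pics/w11.png;python3 -c "
from h import *
f=cv2.imread('pics/w11.png')[200:350,120:420]; cv2.imwrite('pics/w11c.png',cv2.resize(f,None,fx=2.5,fy=2.5,interpolation=cv2.INTER_CUBIC))"
```

```text
t 12.6 along/across/z mm [-65.73 -13.74  79.13] go mm [-0.47  6.05  4.25] deg [-0.13 -0.16 -0.12] F along/across/z [ 2.34 -1.76  5.84] q7 -0.6600560247095189
bright runs row260: []
edges [(184, 366), (185, 272), (189, 211), (190, 387), (208, 234), (209, 103), (210, 172), (251, 156), (256, 140), (257, 101), (288, 232), (289, 227), (296, 237), (297, 174), (304, 179), (305, 114), (337, 171), (342, 198), (383, 181), (384, 372), (385, 131)]
```

View pics/w11c.png

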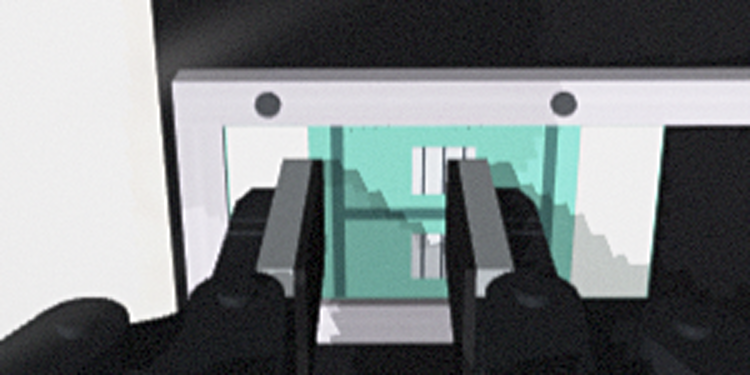

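The chamber has stopped against the end stop: the glass edge is at u≈209 and the stop edge at 208, and the fingertips slipped the last 4 mm over it (right edge 375→384). It is flush with the rail. I lift straight off and look.

>>> {"method": "arm_command", "body": {
  "delta_pos": [
    [0,0,0],
    [-0.03,0,0],
    [-0.2,0,0],
    [-0.6,0,0],
    [-0.9,0,0],
    [-0.9,0,0],
    [-0.9,0,0],
    [-0.9,0,0],
    [0,0,0],
    [0,0,0]
  ],
  "rotation": [
    [0,0,0],
    [0,0,0],
    [0,0,0],
    [0,0,0],
    [0,0,0],
    [0,0,0],
    [0,0,0],
    [0,0,0],
    [0,0,0],
    [0,0,0]
  ]
}}

```text
clock: 13.65
position: [0.4793, 0.0217, 0.2181]
tool_rot: [-2.288, 1.566, 2.286]
force: [0.3, -0.4, -1.3]
grip_width: 0.0213
```

```bash
python3 st.py -59.7 -18 79.6; python3 -c "
from h import *
f=optics.grab_frame('wrist')[:,:,::-1]; cv2.imwrite('pics/w12.png',f)
g=optics.grab_frame('top')[:,:,::-1]; cv2.imwrite('pics/top12.png',g)
cv2.imwrite('pics/both.png',np.vstack([f[130:350],g[60:340]]))"
```

```text
t 13.65 along/across/z mm [-69.49 -13.29 218.11] go mm [138.46  10.27   5.14] deg [ 0.01 -0.17  0.2 ] F along/across/z [ 0.41 -0.4  -1.31] q7 -0.5100426609442538
```

View pics/both.png

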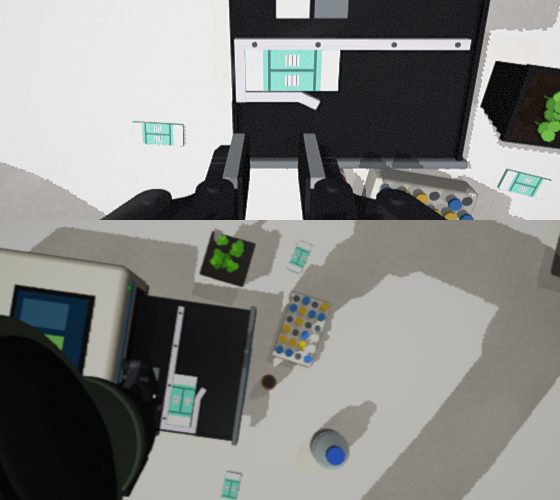

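The chamber sits in the pocket, against the rail and stop, with the neighbours where they were. One last zoom to check for gaps.

Run:
```python
from wc import *
f=cv2.imread('pics/w12.png'); c=f[160:245,225:350]
cv2.imwrite('pics/z12.png',cv2.resize(c,None,fx=6,fy=6,interpolation=cv2.INTER_CUBIC))
print("row200",f[200,236:252].tolist()); print("row188",f[188,236:252].tolist())
print("right row188/215",f[188,334:346,1].tolist(),f[215,332:346,1].tolist()); print("col260",f[172:190,256,:].tolist()); print("col330",f[172:190,330,:].tolist())
```

```text
row200 [[237, 231, 234], [230, 223, 228], [229, 222, 225], [234, 229, 231], [229, 221, 224], [230, 222, 225], [233, 226, 228], [233, 227, 229], [233, 226, 229], [214, 217, 178], [234, 235, 235], [232, 232, 233], [236, 235, 235], [233, 232, 232], [233, 233, 233], [234, 234, 234]]
row188 [[234, 229, 232], [231, 224, 227], [233, 227, 229], [232, 225, 227], [230, 224, 226], [232, 227, 227], [234, 226, 229], [230, 223, 226], [218, 211, 212], [226, 230, 203], [235, 235, 236], [235, 234, 236], [234, 233, 235], [237, 237, 235], [233, 234, 235], [235, 235, 234]]
right row188/215 [235, 235, 236, 237, 245, 179, 52, 21, 28, 31, 38, 30] [234, 235, 234, 235, 239, 252, 93, 20, 21, 30, 35, 29, 33, 34]
col260 [[182, 172, 174], [104, 95, 99], [91, 87, 86], [97, 93, 91], [148, 142, 141], [213, 200, 204], [233, 227, 230], [233, 230, 227], [233, 233, 227], [235, 236, 235], [235, 235, 235], [235, 234, 235], [233, 233, 233], [233, 232, 232], [234, 233, 234], [234, 234, 235], [233, 233, 233], [235, 233, 233]]
col330 [[232, 227, 227], [234, 228, 231], [232, 226, 229], [229, 222, 226], [231, 223, 226], [232, 226, 229], [233, 227, 229], [231, 228, 220], [230, 232, 217], [236, 236, 237], [235, 233, 235], [235, 234, 235], [233, 233, 234], [235, 235, 235], [235, 234, 235], [236, 235, 237], [235, 234, 236], [236, 236, 236]]
```

View pics/z12.png

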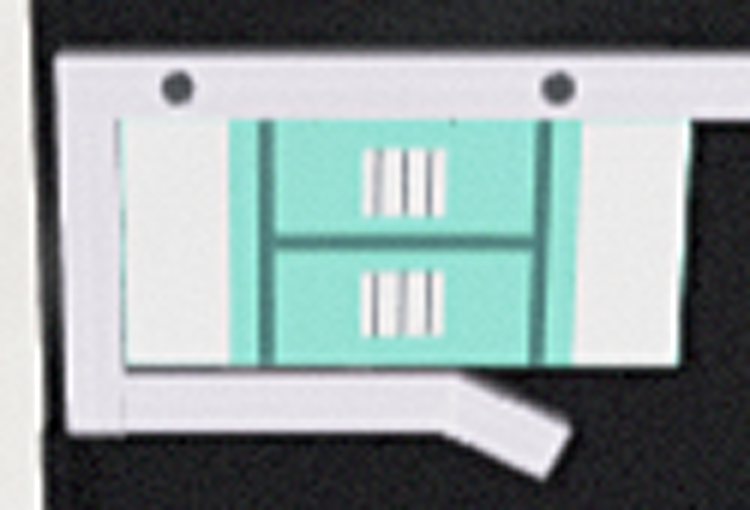

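The zoom shows no dark gap along the stop (crop u≈122) or the rail (v≈118). The only gap is the even, thin play line at the lip (v≈370). The chamber is fully home, so I hand in.

```bash
python3 -c "
from workcell import bot,monitor
print(bot.job_done()); print(monitor.observe()['clock'])"
```

```text
the job is handed in; nothing more can be done
None
the job is handed in; nothing more can be done
```

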